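Hang the parts basket on the spring-balanced drain arm

TASK

Pick the steel parts basket up by its square grip, keep it upright and hang its cross bar in the notched hook at the tip of the spring-balanced drain arm. The arm sinks under the load by an amount that depends on what is in the basket: ease the basket down gently with it, let the arm come to rest while you still hold on, and let go only when the arm carries the whole weight, so that it neither drops nor springs up and is never forced down or pushed onto its stop. Leave the basket hanging still and level in the hook, and do not disturb the micrometer, the pen rest or the pen cap.

Things in the scene. Friction and masses are not known exactly. Their poses are not given: they have to be found in the camera images.
- basket: Loose steel basket of brass blocks, 0.23 to 0.95 kg (unknown). Origin: centre of underside. Pan 95 (x) x 84 (y) x 34 mm high. Arched handle: uprights 5 mm thick at y = +-39.5 mm, 74 mm clear between them, carry a round 8 mm cross bar along y, axis 115 mm up. On its middle a neck 6 (x) x 14 (y) mm carries a wooden square grip 14 x 14 mm, from 134 to 180 mm up. A half turn in yaw makes no difference.
- basket_bar (a point): Middle of the basket's cross bar, on its axis, 115 mm above the underside. Axes as the basket.
- basket_grip (a point): Point in the square grip at 160 mm above the underside, 45 mm above the bar's axis: a good height to grip, from above, with fingers on two opposite sides. Axes as the basket.
- stand: Fixed drain stand. Origin: on the counter under the post. Its arm points along the stand's -x. Steel tray plate 6 mm thick, 130 mm wide, from x = -295 to +65 mm, with 12 mm high edges; post in the middle, fork top 217 mm high and 63 mm wide.
- pivot (a point): Axis of the arm's hinge on the stand, 195 mm above the counter, axes as the stand; the hinge axis is the stand's y.
- balance (a joint): Hinge of the spring arm, rad. 0: unloaded, tip raised 0.22 rad above level; grows as the arm sinks (slope above level = 0.22 - value); lower stop 0.55. Held on its upper stop, it starts to sink at about 0.3 N on the hook, then takes about 20 N per rad, that is 90 N per m of sinking at the hook. Lightly damped, it bounces if let go unbalanced. Loads settle between 0.1 and 0.46.
- hook_seat (a point): On the arm, 220 mm from the pivot: where the bar's axis lies when seated; 243 mm above the counter at joint 0. Moves with the arm. The hook is a notch across the arm, 18 mm wide along the bar, floor 12 mm long, two leaning cheeks 28 mm apart at the top, 14 mm above this point; arm ends 19 mm beyond it. Bar goes over the outer cheek, then down; the arm passes through the basket's arch.
- micrometer: Loose steel micrometer lying flat, 136 mm long along y (from -34 to +102 mm), 36 mm deep, 18 mm high, to be left alone. Origin: underside, centre of the frame's bow.
- pen_rest: Loose brass pen rest with two gold nibs and a black feed, 50 (x) x 110 (y) x 26 mm high, to be left alone. Origin: centre of its underside.
- cap: Loose pearl-grey celluloid pen cap lying along its x, 62 mm long, 14 mm thick, to be left alone. Origin: under its middle.
Things that resemble listed ones, but are neither listed nor needed, are in the scene too. There is more than one size of the basket; the one meant has the size given above.

How it is judged (in metres and radians):
On the way, in this order (a step that is already met when the one before it is completed fails the run):
1. the basket is lifted clear of the counter (height (world z) of basket above 0.04 m), for 0.2 s.
2. its bar sits in the hook, the arm has sunk and is at rest, and the fingers still hold the basket (distance between basket_bar and hook_seat below 0.012 m and value of joint balance above 0.04 rad and velocity of joint balance between -0.06 and 0.06 rad/s and contact force between the fingers and basket above 0.5 N and contact force between stand and basket above 1 N), for 0.3 s.
At the end, for the whole second after the job is handed in: The basket hangs in the hook (middle of its bar within 12 mm of the seat point), upright within 0.25 rad, moving less than 0.04 m/s, the arm at rest (under 0.06 rad/s), sunk between 0.04 and 0.53 rad, and let go (distance between basket_bar and hook_seat below 0.012 m and angle between basket's own z axis and vertical below 0.25 rad and velocity of joint balance between -0.06 and 0.06 rad/s and linear speed of basket below 0.04 m/s and value of joint balance between 0.04 and 0.53 rad); the robot touches nothing.
It fails at once if the arm drops or springs: its hinge turns faster than 0.45 rad/s either way, or faster than 0.22 rad/s while the fingers are off the basket (velocity of joint balance above 0.45 rad/s or velocity of joint balance below -0.45 rad/s or (contact force between the fingers and basket below 0.01 N and (velocity of joint balance above 0.22 rad/s or velocity of joint balance below -0.22 rad/s))).
It fails at once if the arm or stand is forced: more than 14 N between basket and stand (contact force between stand and basket above 14 N).
It fails at once if the arm is pushed onto its lower stop (joint above 0.54) (value of joint balance above 0.54 rad).
It fails at once if the basket is tipped by more than 0.6 rad (angle between basket's own z axis and vertical above 0.6 rad).
It fails at once if the micrometer, pen rest or cap is moved by more than 20 mm (distance of any of micrometer, pen_rest, cap from where it was at the start of the episode above 0.02 m).
It also fails if it takes over 72 s, if anything falls off the work surface, if the arm or the gripper's body presses on something with over 40 N, if the wrist force passes 120 N, or if a joint passes its speed limit or range.

ROBOT

A 6-joint arm with a two-finger parallel gripper is mounted at the origin on the work surface. World frame = base frame: x ahead of the robot, y to its left, z up, the work surface at z = 0. Lengths are in m, angles in degrees, forces in N, time in s.
With the tool pointing down it reaches from about 0.325 to 0.9 m from the base axis. Payload 6.1 kg.
Tool frame: the origin (TCP) lies on the centre line of the jaws, within the pads' length; the fingertips stand 19 mm ahead of it and the grasp point (between the pads) is the TCP; y points along the fingers, z is the direction in which the jaws open and shut, and the axes are right-handed (so a half turn about y gives the same grasp; the last joint's range is limited). The gripper opens to 85 mm and grips with 20 to 120 N. Pads are 22 mm wide; open, the fingers measure 114 mm over their backs; the gripper's body (76 mm by 85 mm) begins 54 mm behind the grasp point. The pads swing forward as they close: fully open they stand 13 mm farther back than shut.
Start: joints at [-70.365, 12.628, 87.462, -0, 79.91, -7.225], TCP at [0.282, -0.558, 0.25] pointing down, gripper open.
Joint ranges: [-170.65, 170.65], [-52.31, 119.04], [5.05, 147.46], [-71.25, 251.25], [11.57, 151.72], [-153.62, 153.62]. Speed limits (degrees/s): [147.25, 147.25, 172.46, 180, 180, 180].

INTERFACE

Orientations are given as [roll, pitch, yaw] about the fixed x, y, z axes, in that order (R = Rz(yaw) Ry(pitch) Rx(roll)).
In Python, from station import read_state, snapshot, calibration, finish_job gives the robot as it stands. The module is installed in compiled form; this text tells all that it offers.
- The arm moves only by the tool apply_moves, never from a script. Its argument "series" is a list of rows, each an object of numbers: "grip": the opening, from 0 (shut) to 1 (fully open); "dx", "dy", "dz": the shift along the tool's x, y, z in m; "roll": the turn about the tool's y in rad. A call has exactly 8 rows; each row is the pose to reach, as a shift and turn from the pose commanded when the call began, along the tool's axes at that moment; what a row does not reach only later rows make up. A row lasts 1/10 s, in which the tool goes at most 50 mm and 8.59 degrees, less where a joint would pass 70% of its speed; a pose out of reach is approached as far as the arm can. A call with a gripper value outside its range is refused whole. The fingers move at their own pace and stop on an object; the grip force is fixed at half the most. Time passes only in rows, so rows that repeat a pose let the fingers close, or fill a call up. It gives the time, the measured TCP pose, the force and the opening at its end, in the units of the state.
- read_state(): the state, without advancing time (a new reading comes with each control period).
- snapshot(name): name is "side" or "top"; returns (picture, depth): 480x640x3 uint8, blue, green, red; 480x640 float32, m along the optical axis (not along the pixel's ray), 0 where there is no reading.
- calibration(name): a dict with "fov_y" (degrees; the focal length in pixels is half the picture's height over the tangent of half this angle, whatever the lens; pixels are square), "cx", "cy" (the principal point, pixels), "world_to_cam" (4x4, takes a point from world to camera coordinates). Camera axes: x right, y up, looking along -z (the intrinsics and any distortion apply to the point x, -y, -z); pixel columns grow to the right and rows downward; lengths in m; the calibration is good to about 2 mm. A picture is of the moment at which its call begins. calibration takes no time and is no camera call.
- finish_job(): hands the job in, once; it reports no verdict.
The state is a dict: "time_s": time; "joints": joint angles; "qd": joint speeds; "tau": joint torques, N m; "position": TCP position; "eef_rot": TCP orientation; "ft_force": force on the tool from outside, world axes, zero at the start; "wrist_torque": the same for the moment, N m; "opening": opening from 0.0 (shut) to 1.0 (fully open).
Only numpy, scipy, OpenCV 4.12 (cv2) and the standard library are available. Lean on these libraries where they do the work, as an engineer would, in place of code of your own. Each camera call takes 0.05 s, during which the arm holds its last target.

## Working session

There is one attempt and no reset: what is moved stays moved. The work goes in short steps, Python scripts to look and compute and a tool call to move; the robot and the scene stay as the last step left them, time stands still between calls to the robot, and variables do not carry over. Pictures are saved under pics/ and viewed, and the job is handed in when it is done.

Besides the shell and the picture viewer there is one more tool, called after "Request:" in YAML: its name, and indented under it one key for each argument. apply_moves: Moves the arm, as the interface text tells. Its arguments: {"type":"object","properties":{"series":{"type":"array"}},"required":["series"]}

```bash
mkdir -p pics
cat > h.py <<'E'
import numpy as np, cv2
from station import read_state, snapshot, calibration, finish_job
def K(n):
    c=calibration(n); f=240/np.tan(np.radians(c['fov_y'])/2); return f,c['cx'],c['cy'],np.array(c['world_to_cam'])
def pt(n,u,v,d):
    f,cx,cy,T=K(n); p=np.array([(u-cx)/f*d,-(v-cy)/f*d,-d,1]); return (np.linalg.inv(T)@p)[:3]
def plane(n,u,v,z):
    f,cx,cy,T=K(n); Ti=np.linalg.inv(T); o=Ti[:3,3]; r=Ti[:3,:3]@np.array([(u-cx)/f,-(v-cy)/f,-1]); return o+r*(z-o[2])/r[2]
def proj(n,P):
    f,cx,cy,T=K(n); q=T@np.append(P,1); return cx+f*q[0]/-q[2], cy-f*q[1]/-q[2]
def cloud(n,dep):
    f,cx,cy,T=K(n); v,u=np.mgrid[:480,:640]; d=dep.astype(float)
    P=np.stack([(u-cx)/f*d,-(v-cy)/f*d,-d,np.ones_like(d)],-1)@np.linalg.inv(T).T
    P=P[...,:3]; P[dep==0]=np.nan; return P
E
python3 - <<'E'
from h import *
for n in('side','top'):
    p,d=snapshot(n); cv2.imwrite(f'pics/{n}0.png',p); np.save(f'{n}0.npy',d); c=calibration(n); print({k:c[k] for k in c}, (d==0).mean())
print(read_state())
E
```

```text
{'fov_y': 51.63600412655167, 'cx': 319.83683140166653, 'cy': 239.0360724157599, 'world_to_cam': array([[-0.84534646, -0.53383054,  0.02035489,  0.40030603],
       [ 0.28749779, -0.42249166,  0.85956141, -0.3669592 ],
       [-0.45026036,  0.73247918,  0.51062693, -1.04829696],
       [ 0.        ,  0.        ,  0.        ,  1.        ]])} 0.004182942708333333
{'fov_y': 50.215615706417715, 'cx': 313.8155526695747, 'cy': 235.98165422978676, 'world_to_cam': array([[ 0.00527563, -0.99994592,  0.00896285, -0.16906128],
       [ 0.98985071,  0.00649483,  0.14196265, -0.57920573],
       [-0.14201319,  0.00812294,  0.98983144, -1.24681964],
       [ 0.        ,  0.        ,  0.        ,  1.        ]])} 0.0039029947916666666
{'time_s': 0.1, 'joints': array([-7.03662470e+01,  1.26709955e+01,  8.75194262e+01, -9.70864455e-04,
        7.99095976e+01, -7.22554991e+00]), 'qd': array([-0.05619806,  0.02491704, -0.23911388,  0.00265996,  0.04691994,
       -0.10338702]), 'tau': array([ 5.23987637e-04, -4.98240030e+01, -3.90548444e+01, -1.12550215e-04,
        5.62324640e-03, -2.43383511e-05]), 'position': array([ 0.28218972, -0.55709749,  0.24930366]), 'eef_rot': array([-9.00993452e+01,  1.16320254e-02, -1.53140536e+02]), 'ft_force': array([ 0.73018236, -0.94748738, -0.49602542]), 'wrist_torque': array([ 0.06012734,  0.01846568, -0.01181727]), 'opening': 1.000401973749939}
```

View pics/side0.png

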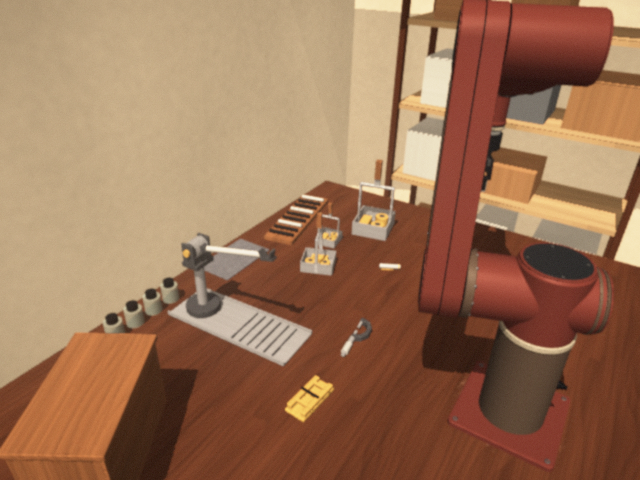

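View pics/top0.png

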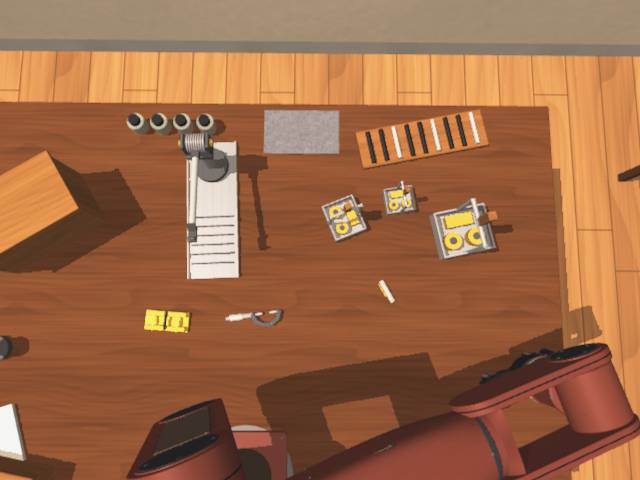

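Three baskets could be taken for the target: small at top (398,200), medium at (345,217) and large at (463,230). The two loose bases by the stand are the plate and the grey mat. Pan size decides it, so I'll measure each one and check a close crop.

Run:
```python
from h import *
t=cv2.imread('pics/top0.png'); s=cv2.imread('pics/side0.png')
a=cv2.resize(t[180:270,310:430],(800,600),interpolation=cv2.INTER_CUBIC); cv2.imwrite('pics/c1.png',a)
b=cv2.resize(s[180:285,285:425],(800,600),interpolation=cv2.INTER_CUBIC); cv2.imwrite('pics/c2.png',b)
Pt=cloud('top',np.load('top0.npy')); Ps=cloud('side',np.load('side0.npy'))
# per-basket points above table z>8mm
for nm,(u0,u1,v0,v1) in dict(small=(380,418,178,222),med=(318,372,190,245),large=(425,502,195,265)).items():
    P=Pt[v0:v1,u0:u1].reshape(-1,3); 
    m=(P[:,2]>0.025)&(P[:,2]<0.045); q=P[m]
    print(nm,len(q),cv2.minAreaRect((q[:,:2]*1000).astype(np.float32)), 'zmax',np.nanmax(P[:,2]))
```

```text
small 79 ((681.6078491210938, -384.55267333984375), (65.60176086425781, 74.061279296875), 9.083300590515137) zmax 0.14342089266390978
med 358 ((632.4525756835938, -240.39990234375), (96.08985900878906, 84.73049926757812), 22.00969696044922) zmax 0.18417650624429127
large 1061 ((598.6204833984375, -542.6448974609375), (116.89044189453125, 134.67494201660156), 12.14206600189209) zmax 0.2562526864224133
```

Run:
```python
from h import *
t=cv2.imread('pics/top0.png'); s=cv2.imread('pics/side0.png')
cv2.imwrite('pics/c3.png',cv2.resize(t[110:290,120:280],(640,720))[:600]); 
cv2.imwrite('pics/c4.png',cv2.resize(s[225:370,160:320],(662,600)))
```

```text
(no output)
```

View pics/c1.png

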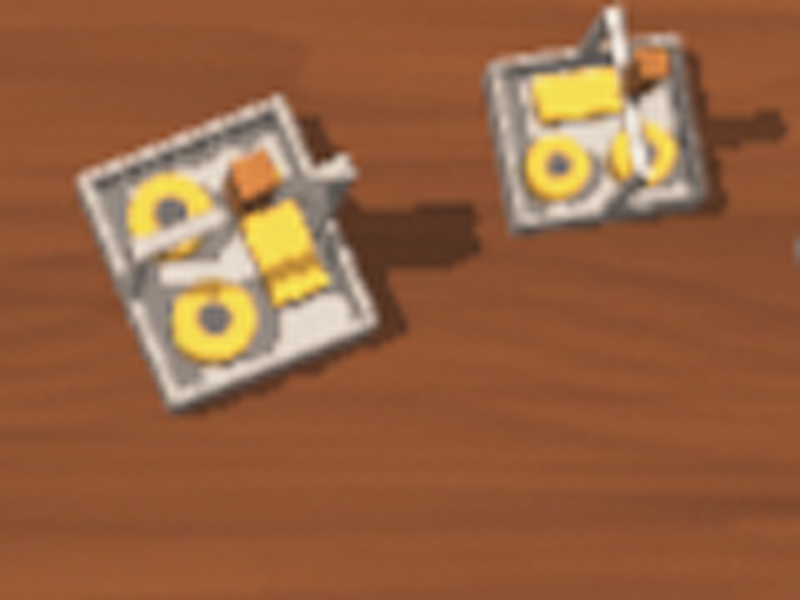

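View pics/c2.png

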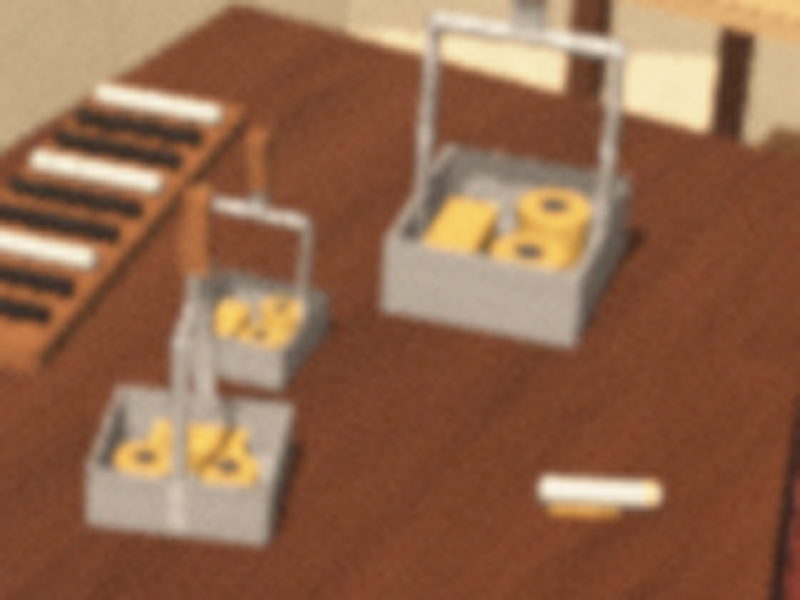

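View pics/c3.png

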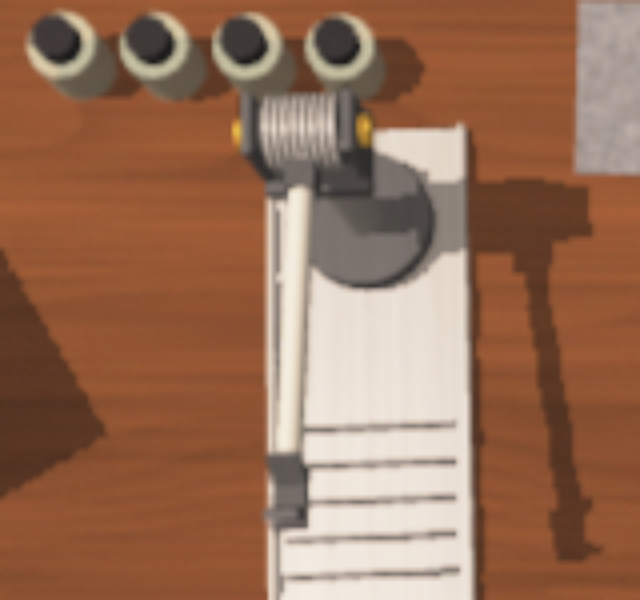

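View pics/c4.png

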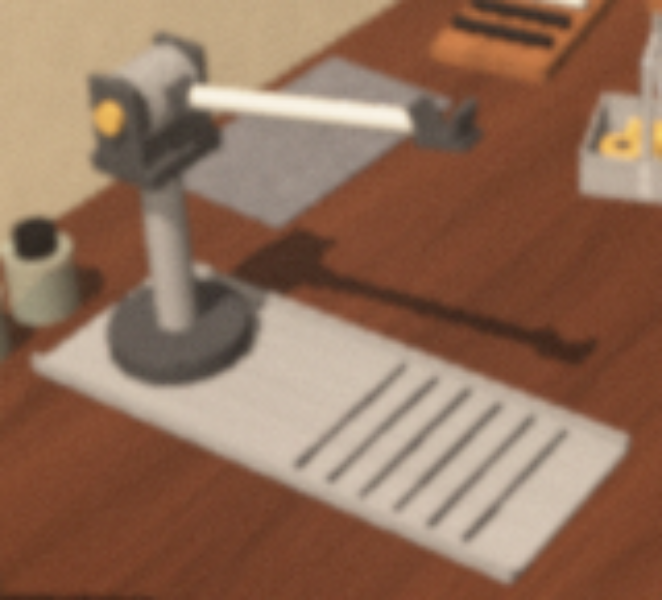

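Measured from depth, the medium basket's pan is 96 x 85 mm with its top at 184 mm, so it is the target at top (345,217). The small one is 66 x 74 and the large one 117 x 135. In the crop its bar runs along the 84 mm side, from about (130,245) to (350,165), and its grip is the orange block at (255,175). Next I'll measure the grip and the stand.

Run:
```python
from h import *
np.set_printoptions(precision=4,suppress=True)
t=cv2.imread('pics/top0.png'); s=cv2.imread('pics/side0.png')
Pt=cloud('top',np.load('top0.npy')); Ps=cloud('side',np.load('side0.npy'))
# basket by side & top: bar and grip points
def near(P,c,r): 
    q=P.reshape(-1,3); return q[np.hypot(q[:,0]-c[0],q[:,1]-c[1])<r]
for n,P in(('top',Pt),('side',Ps)):
    q=near(P,(0.632,-0.240),0.075)
    g=q[(q[:,2]>0.138)]; b=q[(q[:,2]>0.107)&(q[:,2]<0.125)]
    p=q[(q[:,2]>0.024)&(q[:,2]<0.04)]
    print(n,'grip',len(g),np.median(g,0),g.min(0),g.max(0),'bar',len(b),b.mean(0))
    if len(b)>5:
        vx,vy,x0,y0=cv2.fitLine(b[:,:2].astype(np.float32),cv2.DIST_L2,0,.01,.01).ravel(); print(' bar dir deg',np.degrees(np.arctan2(vy,vx)),'ext',((b[:,:2]-[x0,y0])@[vx,vy]).min(),((b[:,:2]-[x0,y0])@[vx,vy]).max())
    print(' pan',cv2.minAreaRect((p[:,:2]*1000).astype(np.float32)))
    tb=P[(np.abs(P[...,2])<0.01)]; print(' table z',np.median(tb[:,2]))
# orange masks for grip
hsv=cv2.cvtColor(t,cv2.COLOR_BGR2HSV)[195:240,320:372]
ys,xs=np.where((hsv[...,0]>5)&(hsv[...,0]<16)&(hsv[...,1]>150)&(hsv[...,2]>170)); print('orange top px',xs.mean()+320,ys.mean()+195,len(xs), plane('top',xs.mean()+320,ys.mean()+195,0.18))
# stand plate (top)
q=Pt.reshape(-1,3); m=(q[:,2]>0.003)&(q[:,2]<0.016)&(q[:,0]>0.4)&(q[:,0]<0.95)&(q[:,1]>0.02)&(q[:,1]<0.17)
print('plate',cv2.minAreaRect((q[m][:,:2]*1000).astype(np.float32)),m.sum())
for n,P in(('top',Pt),('side',Ps)):
    q=P.reshape(-1,3); a=q[(q[:,2]>0.17)&(q[:,2]<0.32)&(q[:,0]>0.45)&(q[:,0]<0.95)&(q[:,1]>0.0)&(q[:,1]<0.25)]
    print(n,len(a),a.min(0),a.max(0))
    for lo in np.arange(a[:,0].min(),a[:,0].max(),0.012):
        w=a[(a[:,0]>=lo)&(a[:,0]<lo+.012)]
        if len(w): print('  x %.3f n%d y %.3f..%.3f med %.4f z %.3f..%.3f'%(lo+.006,len(w),w[:,1].min(),w[:,1].max(),np.median(w[:,1]),w[:,2].min(),w[:,2].max()))
```

```text
top grip 65 [ 0.6293 -0.2394  0.1766] [ 0.623  -0.2487  0.1393] [ 0.639  -0.2326  0.1842] bar 95 [ 0.631  -0.2392  0.1177]
 bar dir deg -67.9104 ext -0.04063705812976747 0.043308130868413286
 pan ((632.4525756835938, -240.39990234375), (96.08985900878906, 84.73049926757812), 22.00969696044922)
 table z -0.00030653204531927436
side grip 89 [ 0.6307 -0.2346  0.162 ] [ 0.6228 -0.2485  0.1382] [ 0.6398 -0.2271  0.1841] bar 43 [ 0.6269 -0.2283  0.118 ]
 bar dir deg -69.67899 ext -0.030886813630641267 0.05963855292674344
 pan ((632.9156494140625, -239.6901397705078), (96.13388061523438, 95.15306854248047), 21.347963333129883)
 table z 0.0016202531245639307
orange top px 347.61290322580646 206.03225806451613 31 [ 0.6294 -0.2407  0.18  ]
plate ((673.2085571289062, 95.13728332519531), (149.81353759765625, 543.1397705078125), 89.9610595703125) 4618
top 1273 [0.5391 0.0675 0.1707] [0.793  0.1437 0.2628]
  x 0.545 n58 y 0.085..0.103 med 0.0928 z 0.235..0.263
  x 0.557 n49 y 0.087..0.104 med 0.0953 z 0.234..0.243
  x 0.569 n61 y 0.087..0.106 med 0.0953 z 0.235..0.256
  x 0.581 n37 y 0.088..0.105 
[... 1531 characters left out ...]
0.100..0.109 med 0.1051 z 0.222..0.235
  x 0.652 n24 y 0.097..0.109 med 0.1064 z 0.220..0.233
  x 0.664 n25 y 0.100..0.112 med 0.1061 z 0.216..0.230
  x 0.676 n23 y 0.098..0.111 med 0.1059 z 0.213..0.227
  x 0.688 n23 y 0.101..0.110 med 0.1075 z 0.211..0.224
  x 0.700 n23 y 0.101..0.111 med 0.1077 z 0.209..0.222
  x 0.712 n20 y 0.104..0.111 med 0.1085 z 0.208..0.220
  x 0.724 n24 y 0.101..0.112 med 0.1085 z 0.202..0.215
  x 0.736 n41 y 0.097..0.117 med 0.1099 z 0.194..0.216
  x 0.748 n93 y 0.087..0.139 med 0.1206 z 0.171..0.218
  x 0.760 n222 y 0.074..0.145 med 0.1197 z 0.170..0.221
  x 0.772 n137 y 0.074..0.146 med 0.1335 z 0.170..0.222
  x 0.784 n69 y 0.077..0.145 med 0.1361 z 0.171..0.221
```

Run:
```python
from h import *
np.set_printoptions(precision=4,suppress=True)
t=cv2.imread('pics/top0.png'); s=cv2.imread('pics/side0.png')
D={n:cloud(n,np.load(n+'0.npy')) for n in('top','side')}
# plate by depth, component containing (213,240)
P=D['top']; m=((P[...,2]>0.003)&(P[...,2]<0.02)).astype(np.uint8)
g=cv2.cvtColor(t,cv2.COLOR_BGR2HSV); m2=((g[...,1]<60)&(g[...,2]>90)).astype(np.uint8)&m
m2[:, :180]=0; m2[:,245:]=0; m2[:135]=0; m2[285:]=0
q=P[m2>0]; r=cv2.minAreaRect((q[:,:2]*1000).astype(np.float32)); print('plate',r,len(q))
# rail edges: right side fit
for side,rows in(('right',range(160,275,3)),('left',range(245,275,2))):
    E=[]
    for v in rows:
        u=np.where(m2[v])[0]; 
        if len(u): E.append(plane('top',u.max() if side=='right' else u.min(),v,0.012)[:2])
    E=np.array(E); l=cv2.fitLine(E.astype(np.float32),cv2.DIST_HUBER,0,.01,.01).ravel(); print(side,np.degrees(np.arctan2(l[1],l[0])),l[2:])
# arm beam direction & hook
for n,P in D.items():
    q=P.reshape(-1,3); a=q[(q[:,2]>0.2)&(q[:,2]<0.245)&(q[:,0]>0.60)&(q[:,0]<0.73)&(q[:,1]>0.07)&(q[:,1]<0.125)]
    l=cv2.fitLine(a[:,:2].astype(np.float32),cv2.DIST_HUBER,0,.001,.01).ravel(); k=l[1]/l[0]
    print(n,'beam yaw',np.degrees(np.arctan(k)),'y at .558',l[3]+k*(.558-l[2]),'y at .772',l[3]+k*(.772-l[2]))
    h=q[(q[:,2]>0.225)&(q[:,0]>0.53)&(q[:,0]<0.59)&(q[:,1]>0.075)&(q[:,1]<0.12)]
    c1=h[(h[:,2]>0.25)&(h[:,0]<.558)];c2=h[(h[:,2]>0.25)&(h[:,0]>.558)]
    print(' outer cheek',len(c1),c1.mean(0),c1.min(0),c1.max(0)); print(' inner',len(c2),c2.mean(0) if len(c2) else 0,c2.min(0),c2.max(0))
    f=q[(q[:,2]>0.175)&(q[:,2]<.225)&(q[:,0]>0.745)&(q[:,0]<0.8)&(q[:,1]>0.04)&(q[:,1]<0.16)]
    print(' fork',cv2.minAreaRect((f[:,:2]*1000).astype(np.float32)))
cv2.imwrite('pics/hk.png',np.hstack([cv2.resize(t[215:255,175:215],(400,400),interpolation=2),cv2.resize(s[235:275,245:285],(400,400),interpolation=2)]))
print(proj('top',[.558,.096,.243]),proj('side',[.558,.096,.243]))
```

```text
plate ((655.714111328125, 99.8077392578125), (359.7318115234375, 130.5122528076172), 2.484731435775757) 4197
right 2.4793687 [0.64   0.0345]
left 2.3112144 [0.5256 0.1578]
top beam yaw 2.5815508 y at .558 0.09417362 y at .772 0.103822246
 outer cheek 19 [0.5446 0.094  0.2575] [0.543  0.0866 0.2529] [0.5483 0.1032 0.2628]
 inner 21 [0.574  0.097  0.2528] [0.5713 0.0887 0.2502] [0.5783 0.1055 0.2561]
 fork ((769.1436767578125, 105.58475494384766), (76.17190551757812, 47.83286666870117), 89.01973724365234)
side beam yaw 2.7862923 y at .558 0.101108715 y at .772 0.11152374
 outer cheek 34 [0.5447 0.0976 0.2574] [0.5419 0.0865 0.2506] [0.5493 0.1068 0.263 ]
 inner 28 [0.5732 0.0989 0.2527] [0.5687 0.0878 0.2504] [0.5778 0.108  0.2565]
 fork ((767.2468872070312, 109.60066223144531), (72.17528533935547, 44.08425521850586), 89.0856704711914)
(np.float64(191.08834350773557), np.float64(232.08578346648204)) (np.float64(267.00527309379845), np.float64(256.1924609386184))
```

View pics/hk.png

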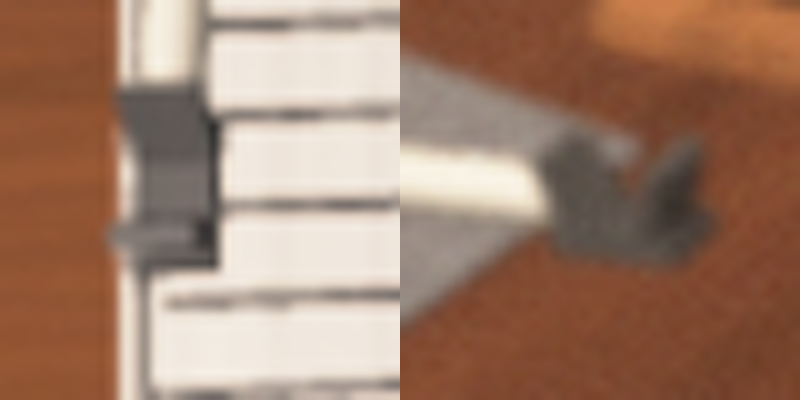

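Pan, bar and grip agree on the basket: centre (0.631, -0.240), yaw 22°. The plate measures 360 x 130.5 mm as given, at yaw 2.48°. From it the seat is at (0.556, 0.0955, 0.243), and the cheek points agree with that. Moving above the grip now.

```bash
cat >> h.py <<'E'
def step(target,yaw=None):
    s=read_state(); p=s['position']; y=s['eef_rot'][2]; a=np.radians(y)
    w=np.array(target)-p
    X=np.array([np.cos(a),np.sin(a),0]);Z=np.array([-np.sin(a),np.cos(a),0])
    print('pos',p.round(4),'rot',s['eef_rot'].round(2),'t',s['time_s'],'j',s['joints'].round(1),'F',s['ft_force'].round(2),'op',round(float(s['opening']),3))
    r=0 if yaw is None else -np.radians((yaw-y+180)%360-180)
    print('dx %.4f dy %.4f dz %.4f roll %.4f'%(w@X,-w[2],w@Z,r),'dist %.3f'%np.linalg.norm(w))
E
python3 -c "
from h import *
step([.631,-.240,.28],-158)"
```

```text
pos [ 0.2822 -0.5571  0.2493] rot [-9.0100e+01  1.0000e-02 -1.5314e+02] t 0.1 j [-70.4  12.7  87.5  -0.   79.9  -7.2] F [ 0.73 -0.95 -0.5 ] op 1.0
dx -0.4544 dy -0.0307 dz -0.1253 roll 0.0848 dist 0.472
```

Request:
apply_moves:
  series:
    - {"grip": 1, "dx": -0.02, "dy": -0.03, "dz": -0.005, "roll": 0.0}
    - {"grip": 1, "dx": -0.06, "dy": -0.031, "dz": -0.017, "roll": 0.01}
    - {"grip": 1, "dx": -0.105, "dy": -0.031, "dz": -0.029, "roll": 0.02}
    - {"grip": 1, "dx": -0.15, "dy": -0.031, "dz": -0.041, "roll": 0.03}
    - {"grip": 1, "dx": -0.195, "dy": -0.031, "dz": -0.054, "roll": 0.04}
    - {"grip": 1, "dx": -0.24, "dy": -0.031, "dz": -0.066, "roll": 0.05}
    - {"grip": 1, "dx": -0.285, "dy": -0.031, "dz": -0.079, "roll": 0.06}
    - {"grip": 1, "dx": -0.32, "dy": -0.031, "dz": -0.088, "roll": 0.07}

```text
time_s: 0.9
position: [0.5296, -0.3321, 0.2808]
eef_rot: [-90.1, 0.0, -157.1]
ft_force: [-0.2, 0.2, -0.6]
opening: 1.003
```

```bash
python3 -c "
from h import *
step([.631,-.240,.28],-158)"
```

```text
pos [ 0.5296 -0.3321  0.2808] rot [-9.006e+01  1.000e-02 -1.571e+02] t 0.9 j [-39.3  11.6  85.3   0.   83.1  27.8] F [-0.17  0.23 -0.61] op 1.003
dx -0.1292 dy 0.0008 dz -0.0453 roll 0.0157 dist 0.137
```

Request:
apply_moves:
  series:
    - {"grip": 1, "dx": -0.04, "dy": 0, "dz": -0.014, "roll": 0.005}
    - {"grip": 1, "dx": -0.08, "dy": 0, "dz": -0.028, "roll": 0.01}
    - {"grip": 1, "dx": -0.11, "dy": 0, "dz": -0.039, "roll": 0.015}
    - {"grip": 1, "dx": -0.129, "dy": 0.001, "dz": -0.045, "roll": 0.016}
    - {"grip": 1, "dx": -0.129, "dy": 0.001, "dz": -0.045, "roll": 0.016}
    - {"grip": 1, "dx": -0.129, "dy": 0.001, "dz": -0.045, "roll": 0.016}
    - {"grip": 1, "dx": -0.129, "dy": 0.001, "dz": -0.045, "roll": 0.016}
    - {"grip": 1, "dx": -0.129, "dy": 0.001, "dz": -0.045, "roll": 0.016}

```text
time_s: 1.7
position: [0.6287, -0.2442, 0.2804]
eef_rot: [-90.0, -0.0, -158.2]
ft_force: [-0.2, 0.9, -0.2]
opening: 1.002
```

Run:
```python
from h import *
step([.631,-.240,.16],-158)
F=[]
for n in('side','top'):
    p,d=snapshot(n); cv2.imwrite(f'pics/{n}1.png',p); np.save(f'{n}1.npy',d)
    P=cloud(n,d).reshape(-1,3); q=P[np.hypot(P[:,0]-.632,P[:,1]+.24)<.03]; g=q[(q[:,2]>.14)&(q[:,2]<.19)]; print(n,len(g),g.mean(0) if len(g) else 0)
    F.append(read_state()['ft_force'])
for i in range(8): snapshot('top'); F.append(read_state()['ft_force'])
print(np.mean(F,0),np.std(F,0))
step([.631,-.240,.16],-158)
s=cv2.imread('pics/side1.png'); cv2.imwrite('pics/s1c.png',cv2.resize(s[130:290,260:420],(600,600)))
```

```text
pos [ 0.6287 -0.2442  0.2804] rot [-8.9990e+01 -1.0000e-02 -1.5817e+02] t 1.7 j [-27.9  18.4  77.3  -0.   84.3  40.3] F [-0.18  0.95 -0.21] op 1.002
dx -0.0037 dy 0.1204 dz -0.0030 roll -0.0030 dist 0.120
side 88 [ 0.63047798 -0.23555308  0.16309655]
top 60 [ 0.62932137 -0.24009326  0.17042344]
[-0.0603684  -0.22986238 -0.24875973] [0.34171413 0.31109928 0.28934342]
pos [ 0.6295 -0.2429  0.2804] rot [ -90.      0.   -158.07] t 2.2 j [-27.8  18.5  77.2   0.   84.3  40.3] F [ 0.25  0.02 -0.4 ] op 0.999
dx -0.0025 dy 0.1204 dz -0.0021 roll -0.0011 dist 0.120
```

View pics/s1c.png

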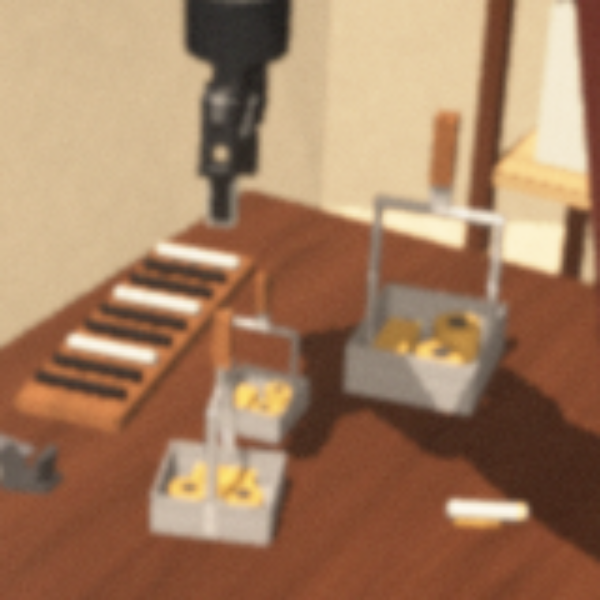

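The crop shows the gripper straight above the target's orange grip, at crop (222,210) over (222,320). Lowering now.

Request:
apply_moves:
  series:
    - {"grip": 1, "dx": -0.002, "dy": 0.02, "dz": -0.002, "roll": 0}
    - {"grip": 1, "dx": -0.002, "dy": 0.04, "dz": -0.002, "roll": 0}
    - {"grip": 1, "dx": -0.002, "dy": 0.06, "dz": -0.002, "roll": 0}
    - {"grip": 1, "dx": -0.002, "dy": 0.08, "dz": -0.002, "roll": 0}
    - {"grip": 1, "dx": -0.002, "dy": 0.1, "dz": -0.002, "roll": 0}
    - {"grip": 1, "dx": -0.002, "dy": 0.115, "dz": -0.002, "roll": 0}
    - {"grip": 1, "dx": -0.002, "dy": 0.12, "dz": -0.002, "roll": 0}
    - {"grip": 1, "dx": -0.002, "dy": 0.12, "dz": -0.002, "roll": 0}

```text
time_s: 3.0
position: [0.6303, -0.2401, 0.1595]
eef_rot: [-90.1, -0.1, -158.1]
ft_force: [1.1, -0.4, 0.9]
opening: 1.0
```

Run:
```python
from h import *
step([.6305,-.240,.16],-158)
p,d=snapshot('side'); cv2.imwrite('pics/s2.png',p); cv2.imwrite('pics/s2c.png',cv2.resize(p[160:290,260:390],(600,600)))
```

```text
pos [ 0.6303 -0.2401  0.1595] rot [-9.0060e+01 -6.0000e-02 -1.5806e+02] t 3.0 j [-27.5  23.4  84.   -0.   72.6  40.5] F [ 1.06 -0.41  0.94] op 1.0
dx -0.0003 dy -0.0005 dz -0.0000 roll -0.0011 dist 0.001
```

View pics/s2c.png

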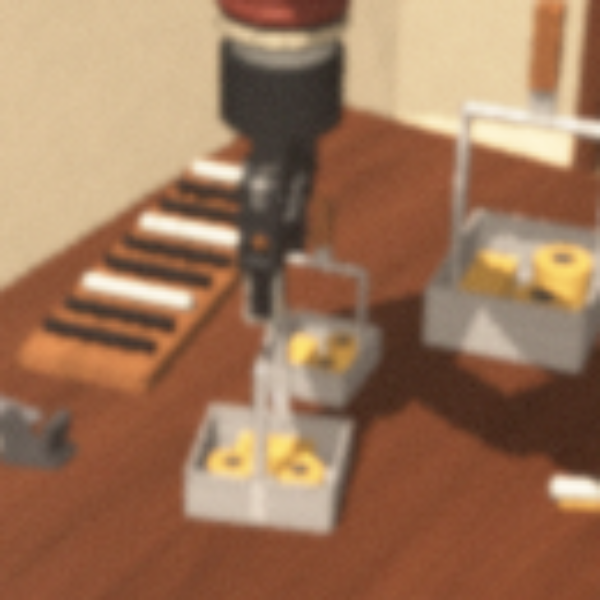

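The fingers straddle the grip, which shows between them at crop (265,245), with the neck below. Closing.

Request:
apply_moves:
  series:
    - {"grip": 0.6, "dx": 0, "dy": 0, "dz": 0, "roll": 0}
    - {"grip": 0.4, "dx": 0, "dy": 0, "dz": 0, "roll": 0}
    - {"grip": 0.2, "dx": 0, "dy": 0, "dz": 0, "roll": 0}
    - {"grip": 0, "dx": 0, "dy": 0, "dz": 0, "roll": 0}
    - {"grip": 0, "dx": 0, "dy": 0, "dz": 0, "roll": 0}
    - {"grip": 0, "dx": 0, "dy": 0, "dz": 0, "roll": 0}
    - {"grip": 0, "dx": 0, "dy": 0, "dz": 0, "roll": 0}
    - {"grip": 0, "dx": 0, "dy": 0, "dz": 0, "roll": 0}

```text
time_s: 3.85
position: [0.6309, -0.2406, 0.1606]
eef_rot: [-90.0, 0.0, -158.1]
ft_force: [1.9, -1.6, 1.1]
opening: 0.156
```

Run:
```python
from h import *
step([.6305,-.240,.16],-158)
F=[]
for i in range(10): snapshot('top'); F.append(read_state()['ft_force'])
print(np.mean(F,0),np.std(F,0))
step([.6305,-.240,.325],-158)
```

```text
pos [ 0.6309 -0.2406  0.1606] rot [-8.9960e+01  3.0000e-02 -1.5807e+02] t 3.85 j [-27.6  23.4  84.   -0.   72.6  40.5] F [ 1.87 -1.57  1.08] op 0.156
dx 0.0001 dy 0.0006 dz -0.0007 roll -0.0012 dist 0.001
[ 1.68798723 -1.54838198  1.26378961] [0.43259945 0.43641894 0.58487054]
pos [ 0.6308 -0.2405  0.1606] rot [-8.9970e+01  2.0000e-02 -1.5807e+02] t 4.35 j [-27.6  23.4  84.   -0.   72.6  40.5] F [ 1.3  -1.67  1.78] op 0.157
dx 0.0001 dy -0.1644 dz -0.0006 roll -0.0012 dist 0.164
```

Request:
apply_moves:
  series:
    - {"grip": 0, "dx": 0, "dy": -0.008, "dz": 0, "roll": 0}
    - {"grip": 0, "dx": 0, "dy": -0.02, "dz": 0, "roll": 0}
    - {"grip": 0, "dx": 0, "dy": -0.045, "dz": 0, "roll": 0}
    - {"grip": 0, "dx": 0, "dy": -0.07, "dz": 0, "roll": 0}
    - {"grip": 0, "dx": 0, "dy": -0.095, "dz": 0, "roll": 0}
    - {"grip": 0, "dx": 0, "dy": -0.12, "dz": 0, "roll": 0}
    - {"grip": 0, "dx": 0, "dy": -0.145, "dz": 0, "roll": 0}
    - {"grip": 0, "dx": 0, "dy": -0.165, "dz": 0, "roll": 0}

```text
time_s: 5.15
position: [0.6303, -0.2399, 0.327]
eef_rot: [-90.0, -0.0, -158.1]
ft_force: [-1.2, 0.6, -4.7]
opening: 0.152
```

Run:
```python
from h import *
F=[]
for i in range(12):
    p,d=snapshot('side' if i%2 else 'top'); F.append(read_state()['ft_force'])
    if i==11: cv2.imwrite('pics/s3.png',p)
print(np.mean(F,0),np.std(F,0))
step([.45,.091,.333],-177.5)
```

```text
[ 0.20101709 -0.17754286 -5.15893462] [0.56594134 0.34912363 1.14565852]
pos [ 0.6304 -0.2402  0.3245] rot [-9.0060e+01 -5.0000e-02 -1.5807e+02] t 5.75 j [-27.6  17.5  73.7   0.   88.8  40.5] F [ 0.57  0.26 -5.88] op 0.159
dx 0.0436 dy -0.0085 dz -0.3746 roll 0.3391 dist 0.377
```

View pics/s3.png

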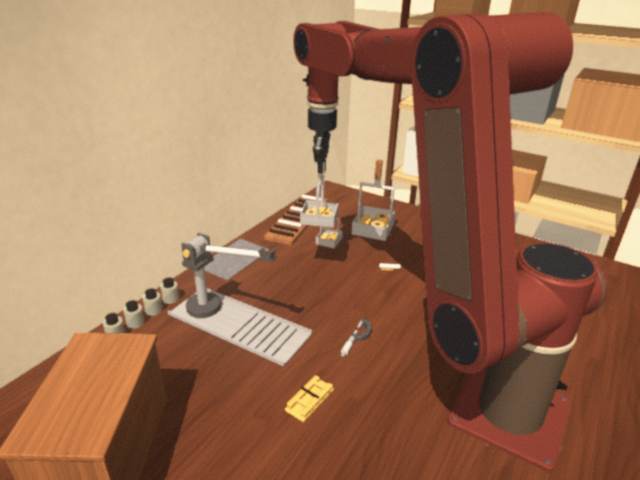

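The basket is lifted and upright at side (320,210), weighing about 5 N. I'll carry it to a point in front of the arm's tip and turn the bar parallel to the stand's y.

Request:
apply_moves:
  series:
    - {"grip": 0, "dx": 0.001, "dy": -0.002, "dz": -0.01, "roll": 0.01}
    - {"grip": 0, "dx": 0.003, "dy": -0.005, "dz": -0.028, "roll": 0.03}
    - {"grip": 0, "dx": 0.006, "dy": -0.008, "dz": -0.055, "roll": 0.06}
    - {"grip": 0, "dx": 0.01, "dy": -0.009, "dz": -0.088, "roll": 0.09}
    - {"grip": 0, "dx": 0.014, "dy": -0.009, "dz": -0.121, "roll": 0.12}
    - {"grip": 0, "dx": 0.018, "dy": -0.009, "dz": -0.154, "roll": 0.15}
    - {"grip": 0, "dx": 0.022, "dy": -0.009, "dz": -0.187, "roll": 0.18}
    - {"grip": 0, "dx": 0.026, "dy": -0.009, "dz": -0.22, "roll": 0.21}

```text
time_s: 6.55
position: [0.5231, -0.0443, 0.3347]
eef_rot: [-90.0, 0.0, -170.2]
ft_force: [-0.4, 0.3, -5.4]
opening: 0.152
```

Run:
```python
from h import *
step([.45,.091,.333],-177.5)
```

```text
pos [ 0.5231 -0.0443  0.3347] rot [-9.0000e+01  5.0000e-02 -1.7019e+02] t 6.55 j [-13.5  -3.7  95.8   0.   87.9  66.7] F [-0.45  0.25 -5.41] op 0.152
dx 0.0490 dy 0.0017 dz -0.1458 roll 0.1276 dist 0.154
```

Request:
apply_moves:
  series:
    - {"grip": 0, "dx": 0.01, "dy": 0, "dz": -0.03, "roll": 0.03}
    - {"grip": 0, "dx": 0.02, "dy": 0, "dz": -0.06, "roll": 0.055}
    - {"grip": 0, "dx": 0.03, "dy": 0, "dz": -0.088, "roll": 0.08}
    - {"grip": 0, "dx": 0.039, "dy": 0, "dz": -0.113, "roll": 0.1}
    - {"grip": 0, "dx": 0.045, "dy": 0, "dz": -0.132, "roll": 0.115}
    - {"grip": 0, "dx": 0.048, "dy": 0, "dz": -0.142, "roll": 0.125}
    - {"grip": 0, "dx": 0.049, "dy": 0, "dz": -0.146, "roll": 0.128}
    - {"grip": 0, "dx": 0.049, "dy": 0, "dz": -0.146, "roll": 0.128}

```text
time_s: 7.35
position: [0.4506, 0.09, 0.3347]
eef_rot: [-90.0, 0.1, -177.4]
ft_force: [1.0, -1.2, -6.0]
opening: 0.154
```

Run:
```python
from h import *
np.set_printoptions(precision=4,suppress=True)
F=[]
for i in range(6):
    n='side' if i%2 else 'top'
    p,d=snapshot(n); F.append(read_state()['ft_force'])
    if i>=4:
        cv2.imwrite(f'pics/{n}4.png',p); np.save(f'{n}4.npy',d)
        P=cloud(n,d).reshape(-1,3); q=P[np.hypot(P[:,0]-.45,P[:,1]-.091)<.07]
        b=q[(q[:,2]>.275)&(q[:,2]<.3)]; r=q[(q[:,2]>.195)&(q[:,2]<.212)]
        if len(b): 
            l=cv2.fitLine(b[:,:2].astype(np.float32),cv2.DIST_HUBER,0,.001,.01).ravel(); k=b[:,:2]@l[:2]; print(n,'bar',len(b),b.mean(0),'zmax',b[:,2].max(),'dir',np.degrees(np.arctan2(l[1],l[0])),'line',l[2:], k.max()-k.min())
        print(' pan',cv2.minAreaRect((r[:,:2]*1000).astype(np.float32)))
print(np.mean(F,0),np.std(F,0))
step([.556,.0955,.333],-177.5)
```

```text
top bar 9 [0.4541 0.0473 0.2862] zmax 0.29233692119583665 dir 4.852331 line [0.4541 0.0473] 0.008126363512677148
 pan ((452.32830810546875, 88.60040283203125), (95.25395202636719, 84.84129333496094), 2.5733723640441895)
side bar 159 [0.4512 0.0957 0.29  ] zmax 0.2995827171250238 dir -88.38944 line [0.451  0.0894] 0.08594253931833702
 pan ((453.3288879394531, 89.04653930664062), (98.07707977294922, 91.80654907226562), 3.7196617126464844)
[-0.4179  0.0282 -5.5735] [0.3417 0.4739 0.3251]
pos [0.4511 0.0889 0.3342] rot [ -89.99   -0.01 -177.49] t 7.65 j [  1.3 -13.1 104.2  -0.   88.9  88.8] F [-1.15  0.24 -5.36] op 0.155
dx -0.1051 dy 0.0012 dz -0.0020 roll 0.0002 dist 0.105
```

View pics/side4.png

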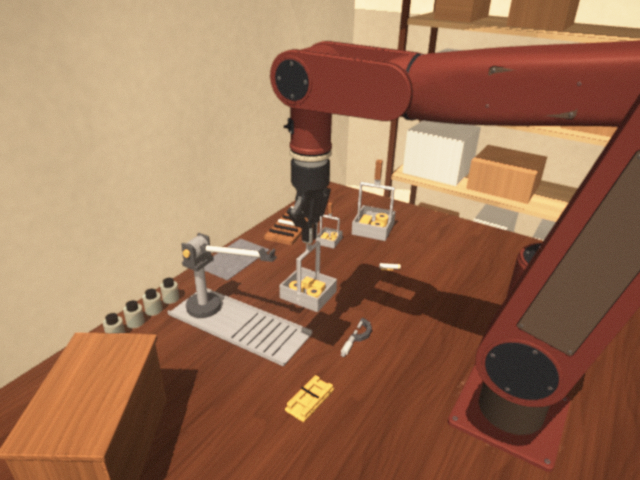

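View pics/top4.png

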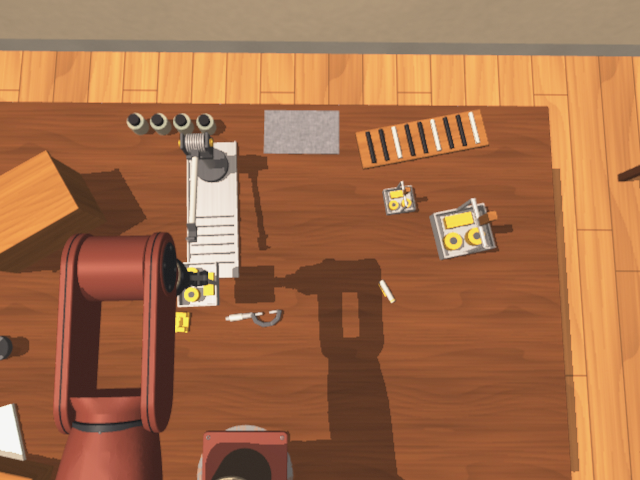

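The basket hangs upright with its bar along the stand's y: pan yaw 2.57° against 2.48° for the stand, pan centre at (0.4525, 0.0887). The bar is about 22 mm above the cheek tops. Moving in over the outer cheek.

Request:
apply_moves:
  series:
    - {"grip": 0, "dx": -0.006, "dy": 0, "dz": 0, "roll": 0}
    - {"grip": 0, "dx": -0.02, "dy": 0, "dz": -0.001, "roll": 0}
    - {"grip": 0, "dx": -0.038, "dy": 0, "dz": -0.001, "roll": 0}
    - {"grip": 0, "dx": -0.056, "dy": 0, "dz": -0.001, "roll": 0}
    - {"grip": 0, "dx": -0.074, "dy": 0, "dz": -0.002, "roll": 0}
    - {"grip": 0, "dx": -0.09, "dy": 0, "dz": -0.002, "roll": 0}
    - {"grip": 0, "dx": -0.1, "dy": 0, "dz": -0.002, "roll": 0}
    - {"grip": 0, "dx": -0.104, "dy": 0, "dz": -0.002, "roll": 0}

```text
time_s: 8.45
position: [0.5556, 0.0959, 0.3337]
eef_rot: [-90.0, -0.0, -177.5]
ft_force: [-0.8, 0.1, -5.0]
opening: 0.154
```

Run:
```python
from h import *
np.set_printoptions(precision=4,suppress=True)
F=[]
for i in range(10):
    n='side' if i%2 else 'top'
    p,d=snapshot(n); F.append(read_state()['ft_force'])
    if i>=8:
        cv2.imwrite(f'pics/{n}5.png',p); np.save(f'{n}5.npy',d)
        P=cloud(n,d).reshape(-1,3); q=P[(abs(P[:,0]-.556)<.07)&(abs(P[:,1]-.0955)<.07)]
        b=q[(q[:,2]>.28)&(q[:,2]<.297)&(abs(q[:,1]-.0955)>.012)]; h=q[(q[:,2]>.23)&(q[:,2]<.265)&(abs(q[:,1]-.0955)<.012)]
        print(n,'bar',len(b),b.mean(0) if len(b) else 0,'hook',len(h), h.mean(0) if len(h) else 0,h.min(0),h.max(0))
print(np.mean(F,0),np.std(F,0))
step([.556,.0955,.333],-177.5)
s=cv2.imread('pics/side5.png'); cv2.imwrite('pics/s5c.png',cv2.resize(s[200:310,200:320],(654,600),interpolation=2))
```

```text
top bar 41 [0.5559 0.0628 0.2898] hook 171 [0.5777 0.0953 0.2401] [0.5391 0.0861 0.2306] [0.6251 0.1048 0.2622]
side bar 110 [0.5545 0.1039 0.2906] hook 245 [0.5718 0.1001 0.244 ] [0.5382 0.086  0.2305] [0.6252 0.1075 0.2625]
[ 0.0263  0.0456 -5.2007] [0.4682 0.5101 0.4167]
pos [0.5545 0.0961 0.3346] rot [ -90.      0.02 -177.43] t 8.95 j [ 1.8  1.6 90.5  0.  87.8 89.2] F [-0.03  0.25 -4.6 ] op 0.153
dx -0.0014 dy 0.0016 dz 0.0007 roll 0.0013 dist 0.002
```

View pics/s5c.png

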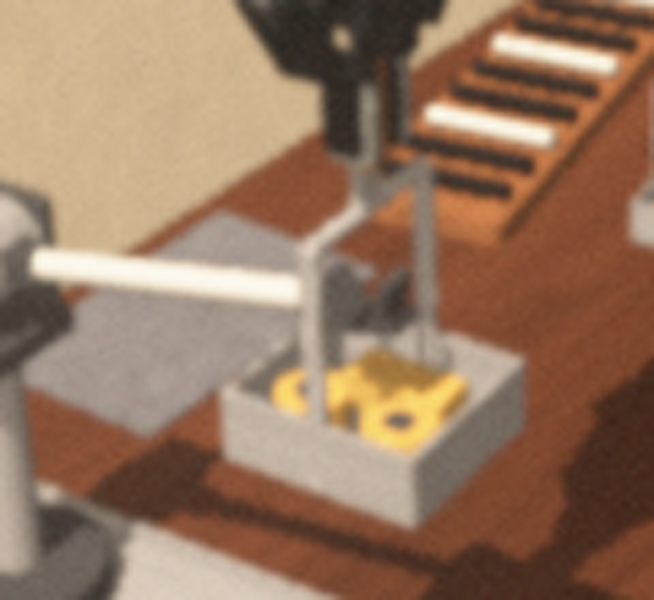

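The bar is right above the notch at crop (365,200), and the arm passes through the arch. Lowering into the notch.

Request:
apply_moves:
  series:
    - {"grip": 0, "dx": -0.001, "dy": 0.004, "dz": 0, "roll": 0}
    - {"grip": 0, "dx": -0.001, "dy": 0.01, "dz": 0, "roll": 0}
    - {"grip": 0, "dx": -0.001, "dy": 0.017, "dz": 0, "roll": 0}
    - {"grip": 0, "dx": -0.001, "dy": 0.024, "dz": 0, "roll": 0}
    - {"grip": 0, "dx": -0.001, "dy": 0.03, "dz": 0, "roll": 0}
    - {"grip": 0, "dx": -0.001, "dy": 0.035, "dz": 0, "roll": 0}
    - {"grip": 0, "dx": -0.001, "dy": 0.039, "dz": 0, "roll": 0}
    - {"grip": 0, "dx": -0.001, "dy": 0.041, "dz": 0, "roll": 0}

```text
time_s: 9.75
position: [0.5556, 0.0961, 0.2927]
eef_rot: [-90.0, -0.0, -177.4]
ft_force: [0.2, 0.2, -5.4]
opening: 0.152
```

```bash
cat > look.py <<'E'
from h import *
import sys
k=sys.argv[1]; N=int(sys.argv[2]); z=float(sys.argv[3])
np.set_printoptions(precision=4,suppress=True)
F=[];T=[];Q=[]
for i in range(N):
    n='side' if i%2 else 'top'
    p,d=snapshot(n); st=read_state(); F.append(st['ft_force']);T.append(st['wrist_torque']);Q.append(st['position'])
    if i>=N-2:
        cv2.imwrite(f'pics/{n}{k}.png',p)
        P=cloud(n,d).reshape(-1,3); q=P[(abs(P[:,0]-.556)<.07)&(abs(P[:,1]-.0955)<.07)]
        b=q[(q[:,2]>z-.008)&(q[:,2]<z+.008)&(abs(q[:,1]-.0955)>.014)]
        print(n,'bar',len(b),b.mean(0) if len(b) else 0)
        a=P[(P[:,0]>.61)&(P[:,0]<.73)&(abs(P[:,1]-.1)<.02)&(P[:,2]>.13)]
        if len(a)>20:
            l=np.polyfit(a[:,0],a[:,2],1); print(n,'beam slope above level',-l[0], 'joint',.22+np.arctan(l[0]))
        if n=='side': cv2.imwrite('pics/sc%s.png'%k,cv2.resize(p[200:310,200:320],(654,600),interpolation=2))
print('F',np.mean(F,0),'sd',np.std(F,0),'T',np.mean(T,0),'pos',np.mean(Q,0))
step([.556,.0955,z+.045],-177.5)
E
python3 look.py 6 4 .249
```

```text
top bar 28 [0.5572 0.0608 0.249 ]
top beam slope above level 0.22421787784485753 joint -0.0005698826463202966
side bar 86 [0.5556 0.1047 0.2504]
side beam slope above level 0.22541329385516032 joint -0.0017077865536955783
F [-0.552   0.1901 -5.318 ] sd [0.6166 0.0976 0.4757] T [-0.0171  0.0129 -0.0221] pos [0.5557 0.0962 0.2932]
pos [0.5559 0.0961 0.2936] rot [ -90.      0.03 -177.44] t 9.95 j [ 1.8  2.8 93.7  0.  83.5 89.2] F [-0.61  0.13 -4.62] op 0.154
dx -0.0001 dy -0.0004 dz 0.0006 roll 0.0011 dist 0.001
```

View pics/sc6.png

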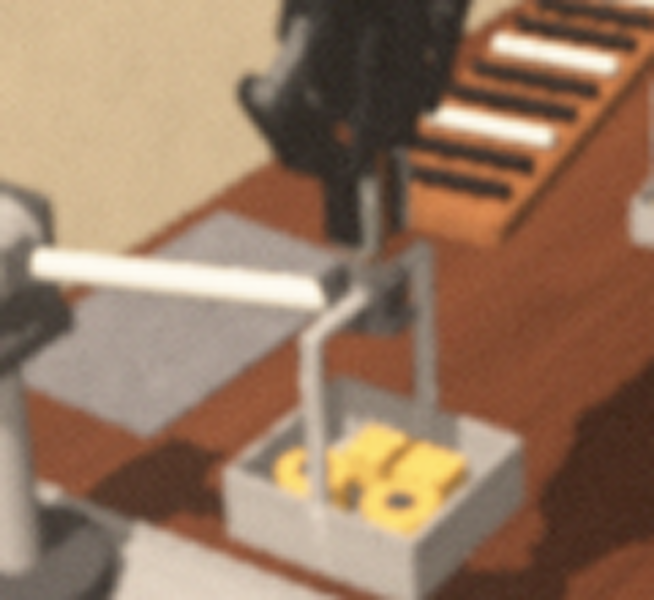

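Request:
apply_moves:
  series:
    - {"grip": 0, "dx": 0, "dy": 0.002, "dz": 0, "roll": 0}
    - {"grip": 0, "dx": 0, "dy": 0.004, "dz": 0, "roll": 0}
    - {"grip": 0, "dx": 0, "dy": 0.006, "dz": 0, "roll": 0}
    - {"grip": 0, "dx": 0.0005, "dy": 0.008, "dz": 0, "roll": 0}
    - {"grip": 0, "dx": 0.001, "dy": 0.01, "dz": 0, "roll": 0}
    - {"grip": 0, "dx": 0.0015, "dy": 0.012, "dz": 0, "roll": 0}
    - {"grip": 0, "dx": 0.002, "dy": 0.014, "dz": 0, "roll": 0}
    - {"grip": 0, "dx": 0.002, "dy": 0.015, "dz": 0, "roll": 0}

```text
time_s: 10.75
position: [0.5537, 0.0961, 0.2782]
eef_rot: [-90.0, 0.0, -177.4]
ft_force: [-0.1, 0.3, -3.5]
opening: 0.155
```

```bash
python3 look.py 7 6 .234
```

```text
top bar 24 [0.5553 0.0609 0.2348]
top beam slope above level 0.17495766707197635 joint 0.04679540884883235
side bar 77 [0.5537 0.1077 0.2352]
side beam slope above level 0.1760036496023078 joint 0.04578067361040919
F [ 0.3855 -0.2168 -3.8752] sd [0.5329 0.4942 0.2449] T [-0.0059 -0.1072  0.019 ] pos [0.5537 0.0961 0.2783]
pos [0.5538 0.096  0.2784] rot [ -90.      0.   -177.43] t 11.05 j [ 1.8  3.  95.1 -0.  81.9 89.2] F [-0.34  0.37 -4.24] op 0.15
dx -0.0022 dy -0.0006 dz 0.0006 roll 0.0012 dist 0.002
```

View pics/sc7.png

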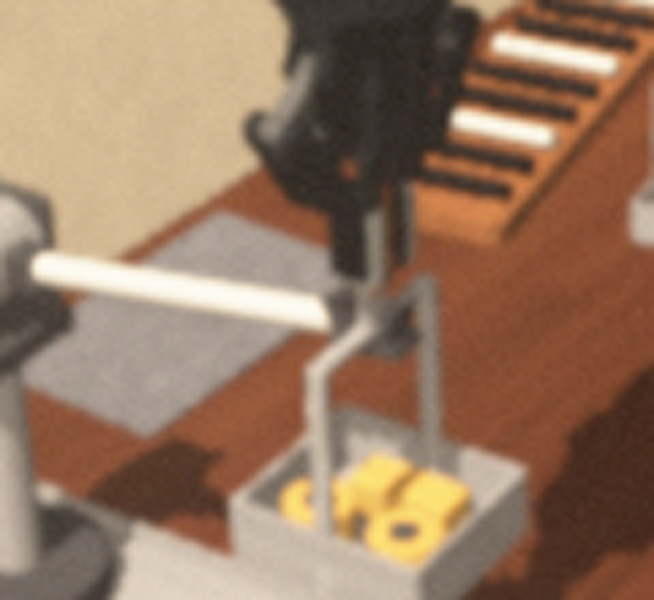

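The bar is seated and the arm sinks with it: joint about 0.046, roughly 1.3 N carried. I'll go on down along the hook's arc.

Request:
apply_moves:
  series:
    - {"grip": 0, "dx": 0.0003, "dy": 0.002, "dz": 0, "roll": 0}
    - {"grip": 0, "dx": 0.0007, "dy": 0.005, "dz": 0, "roll": 0}
    - {"grip": 0, "dx": 0.0012, "dy": 0.009, "dz": 0, "roll": 0}
    - {"grip": 0, "dx": 0.0017, "dy": 0.013, "dz": 0, "roll": 0}
    - {"grip": 0, "dx": 0.0022, "dy": 0.017, "dz": 0, "roll": 0}
    - {"grip": 0, "dx": 0.0025, "dy": 0.02, "dz": 0, "roll": 0}
    - {"grip": 0, "dx": 0.0027, "dy": 0.022, "dz": 0, "roll": 0}
    - {"grip": 0, "dx": 0.0028, "dy": 0.023, "dz": 0, "roll": 0}

```text
time_s: 11.85
position: [0.5513, 0.0959, 0.2554]
eef_rot: [-90.0, 0.1, -177.4]
ft_force: [2.8, 0.3, -2.9]
opening: 0.152
```

```bash
python3 look.py 8 10 .21
```

```text
top bar 25 [0.5522 0.0613 0.2105]
top beam slope above level 0.06269611022667039 joint 0.1573858452396717
side bar 80 [0.5513 0.1065 0.2124]
side beam slope above level 0.06883691802219524 joint 0.15127150229351294
F [ 2.507   0.0393 -2.386 ] sd [0.5796 0.5138 0.6153] T [ 0.0116 -0.5045  0.0119] pos [0.5512 0.0959 0.2556]
pos [0.5511 0.0959 0.2555] rot [ -90.      0.03 -177.44] t 12.35 j [ 1.8  3.5 97.1 -0.  79.4 89.2] F [ 3.03 -0.54 -1.39] op 0.153
dx -0.0048 dy 0.0005 dz 0.0006 roll 0.0011 dist 0.005
```

A +2.5 N sideways force on the tool means the bar is leaning on the outer cheek. I'll move inward about 2 mm and ease down a little more.

Request:
apply_moves:
  series:
    - {"grip": 0, "dx": -0.0005, "dy": 0.0, "dz": 0, "roll": 0}
    - {"grip": 0, "dx": -0.001, "dy": 0.0, "dz": 0, "roll": 0}
    - {"grip": 0, "dx": -0.0015, "dy": 0.001, "dz": 0, "roll": 0}
    - {"grip": 0, "dx": -0.002, "dy": 0.003, "dz": 0, "roll": 0}
    - {"grip": 0, "dx": -0.002, "dy": 0.005, "dz": 0, "roll": 0}
    - {"grip": 0, "dx": -0.002, "dy": 0.007, "dz": 0, "roll": 0}
    - {"grip": 0, "dx": -0.002, "dy": 0.008, "dz": 0, "roll": 0}
    - {"grip": 0, "dx": -0.002, "dy": 0.008, "dz": 0, "roll": 0}

```text
time_s: 13.15
position: [0.5527, 0.0961, 0.247]
eef_rot: [-90.0, -0.0, -177.4]
ft_force: [-3.1, -0.5, -1.9]
opening: 0.154
```

```bash
python3 look.py 9 12 .202
```

```text
top bar 21 [0.5536 0.0611 0.2043]
top beam slope above level 0.03319245800494906 joint 0.18681972375485678
side bar 85 [0.5527 0.1033 0.2042]
side beam slope above level 0.028804759609721363 joint 0.19120320299910387
F [-2.6228 -0.0482 -1.1875] sd [0.5425 0.3189 0.491 ] T [-0.0149  0.5182 -0.0047] pos [0.553  0.096  0.2474]
pos [0.553  0.096  0.2474] rot [ -90.      0.01 -177.43] t 13.75 j [ 1.8  4.1 97.3  0.  78.6 89.2] F [-1.75 -0.05 -0.86] op 0.153
dx -0.0030 dy 0.0004 dz 0.0007 roll 0.0012 dist 0.003
```

View pics/sc9.png

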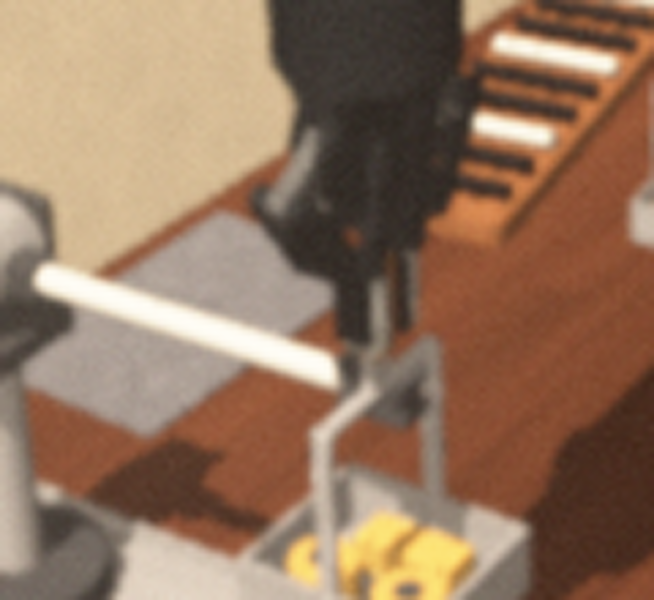

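Request:
apply_moves:
  series:
    - {"grip": 0, "dx": 0.0003, "dy": 0.001, "dz": 0, "roll": 0}
    - {"grip": 0, "dx": 0.0006, "dy": 0.002, "dz": 0, "roll": 0}
    - {"grip": 0, "dx": 0.001, "dy": 0.0035, "dz": 0, "roll": 0}
    - {"grip": 0, "dx": 0.001, "dy": 0.005, "dz": 0, "roll": 0}
    - {"grip": 0, "dx": 0.001, "dy": 0.0065, "dz": 0, "roll": 0}
    - {"grip": 0, "dx": 0.001, "dy": 0.0075, "dz": 0, "roll": 0}
    - {"grip": 0, "dx": 0.001, "dy": 0.008, "dz": 0, "roll": 0}
    - {"grip": 0, "dx": 0.001, "dy": 0.008, "dz": 0, "roll": 0}

```text
time_s: 14.55
position: [0.5525, 0.096, 0.2396]
eef_rot: [-90.0, 0.1, -177.4]
ft_force: [3.2, 1.6, -0.8]
opening: 0.155
```

```bash
python3 look.py 10 30 .194
```

```text
top bar 17 [0.5531 0.0591 0.1957]
top beam slope above level -0.01648631842224789 joint 0.23648482501250626
side bar 88 [0.5522 0.1055 0.1963]
side beam slope above level -0.007701302428936294 joint 0.22770115017945347
F [ 3.4967  0.2166 -0.5148] sd [0.5644 0.6043 0.4159] T [ 0.0226 -0.7078  0.0044] pos [0.552  0.0959 0.2394]
pos [0.552  0.0959 0.2393] rot [ -90.     -0.   -177.43] t 16.05 j [ 1.8  4.3 98.  -0.  77.8 89.2] F [ 5.29 -0.48 -0.95] op 0.157
dx -0.0040 dy 0.0003 dz 0.0006 roll 0.0011 dist 0.004
```

Joint is about 0.23, and only about 0.3 N is left on the fingers against the empty-hand reading of -0.25. I'll ease down 2.5 mm more and relieve the sideways force by 0.6 mm.

Request:
apply_moves:
  series:
    - {"grip": 0, "dx": -0.0002, "dy": 0.0005, "dz": 0, "roll": 0}
    - {"grip": 0, "dx": -0.0004, "dy": 0.001, "dz": 0, "roll": 0}
    - {"grip": 0, "dx": -0.0006, "dy": 0.0015, "dz": 0, "roll": 0}
    - {"grip": 0, "dx": -0.0006, "dy": 0.002, "dz": 0, "roll": 0}
    - {"grip": 0, "dx": -0.0006, "dy": 0.0025, "dz": 0, "roll": 0}
    - {"grip": 0, "dx": -0.0006, "dy": 0.0025, "dz": 0, "roll": 0}
    - {"grip": 0, "dx": -0.0006, "dy": 0.0025, "dz": 0, "roll": 0}
    - {"grip": 0, "dx": -0.0006, "dy": 0.0025, "dz": 0, "roll": 0}

```text
time_s: 16.85
position: [0.5523, 0.096, 0.2366]
eef_rot: [-90.0, -0.0, -177.4]
ft_force: [-0.1, -0.4, -0.3]
opening: 0.154
```

```bash
python3 look.py 11 40 .192
```

```text
top bar 18 [0.5536 0.0591 0.1932]
top beam slope above level -0.019245973219102572 joint 0.23924359746289917
side bar 84 [0.5525 0.1039 0.1939]
side beam slope above level -0.016379054611371034 joint 0.23637759015870136
F [-1.5496 -1.1094 -0.5495] sd [1.1159 0.5196 0.4556] T [-0.2337  0.3256 -0.0086] pos [0.5524 0.096  0.2367]
pos [0.5524 0.096  0.2367] rot [ -90.     -0.02 -177.43] t 18.85 j [ 1.8  4.5 98.1 -0.  77.5 89.2] F [-2.6  -1.54 -1.12] op 0.154
dx -0.0035 dy -0.0003 dz 0.0007 roll 0.0011 dist 0.004
```

View pics/sc11.png

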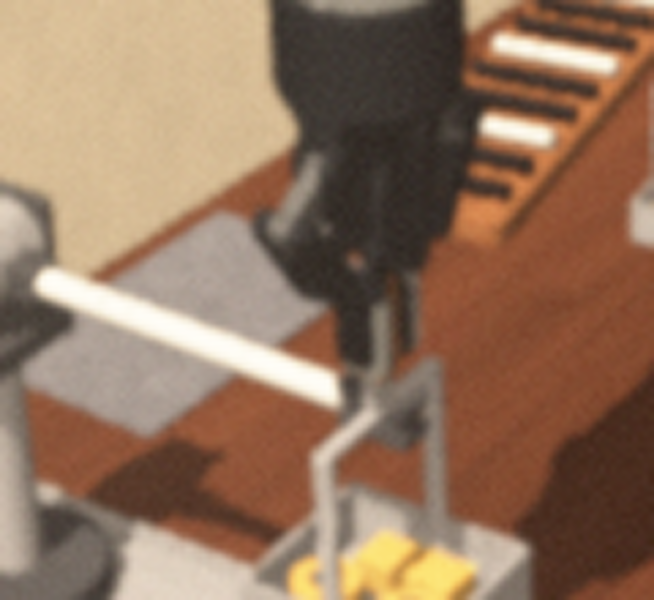

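Run:
```python
from h import *
np.set_printoptions(precision=2,suppress=True,linewidth=150)
for i in range(16):
    snapshot('top'); s=read_state(); print(round(s['time_s'],2),s['ft_force'],s['wrist_torque'],(s['position']*1000).round(1),s['eef_rot'])
```

```text
18.9 [-3.09 -1.   -0.71] [-0.24  0.58  0.03] [552.5  96.  236.7] [ -90.     -0.01 -177.43]
18.95 [-3.11 -1.82 -0.24] [-0.27  0.63  0.06] [552.5  96.  236.7] [ -90.     -0.01 -177.44]
19.0 [-2.89 -0.72 -1.01] [-0.25  0.63 -0.03] [552.5  96.  236.7] [ -90.     -0.01 -177.43]
19.05 [-2.71 -1.14 -0.94] [-0.26  0.58 -0.04] [552.5  96.  236.8] [ -90.     -0.01 -177.44]
19.1 [-2.04 -0.93 -0.47] [-0.25  0.62 -0.01] [552.5  96.  236.8] [ -90.     -0.01 -177.43]
19.15 [-2.91 -1.02 -0.78] [-0.31  0.62 -0.06] [552.5  96.  236.8] [ -90.     -0.01 -177.43]
19.2 [-3.54 -1.51 -1.22] [-0.3   0.66 -0.02] [552.5  96.  236.7] [ -90.     -0.01 -177.43]
19.25 [-3.28 -1.16 -0.77] [-0.32  0.65  0.  ] [552.5  96.  236.8] [ -90.     -0.01 -177.43]
19.3 [-2.87 -1.37 -0.98] [-0.27  0.64 -0.  ] [552.5  96.  236.8] [ -90.     -0.01 -177.43]
19.35 [-3.5  -0.98  0.13] [-0.28  0.64 -0.02] [552.5  96.  236.8] [ -90.     -0.01 -177.43]
19.4 [-3.33 -2.35 -0.64] [-0.22  0.66  0.02] [552.4  96.  236.7] [ -90.     -0.02 -177.43]
19.45 [-3.36 -1.54 -0.54] [-0.26  0.66 -0.01] [552.5  96.  236.8] [ -90.     -0.01 -177.43]
19.5 [-3.97 -1.38  0.53] [-0.25  0.62 -0.  ] [552.5  96.  236.8] [ -90.     -0.01 -177.43]
19.55 [-2.78 -1.18 -1.01] [-0.24  0.68 -0.02] [552.5  96.  236.8] [ -90.     -0.01 -177.43]
19.6 [-3.95 -0.85 -0.24] [-0.24  0.62 -0.03] [552.5  96.  236.8] [ -90.     -0.01 -177.44]
19.65 [-3.19 -1.78  0.5 ] [-0.3   0.63 -0.02] [552.5  96.  236.8] [ -90.     -0.01 -177.43]
```

Sideways force is creeping to about -3 N because the controller integrates against friction, and about 0.25 N of weight is still on the fingers. One small correction before release.

Request:
apply_moves:
  series:
    - {"grip": 0, "dx": 0.0001, "dy": 0.0005, "dz": 0, "roll": 0}
    - {"grip": 0, "dx": 0.0002, "dy": 0.001, "dz": 0.0001, "roll": 0}
    - {"grip": 0, "dx": 0.0003, "dy": 0.0015, "dz": 0.0001, "roll": 0}
    - {"grip": 0, "dx": 0.0003, "dy": 0.0018, "dz": 0.0001, "roll": 0}
    - {"grip": 0, "dx": 0.0003, "dy": 0.0018, "dz": 0.0001, "roll": 0}
    - {"grip": 0, "dx": 0.0003, "dy": 0.0018, "dz": 0.0001, "roll": 0}
    - {"grip": 0, "dx": 0.0003, "dy": 0.0018, "dz": 0.0001, "roll": 0}
    - {"grip": 0, "dx": 0.0003, "dy": 0.0018, "dz": 0.0001, "roll": 0}

```text
time_s: 20.45
position: [0.5524, 0.096, 0.2351]
eef_rot: [-90.0, 0.0, -177.4]
ft_force: [-1.8, -0.8, -0.1]
opening: 0.153
```

```bash
python3 look.py 12 30 .190
python3 - <<'E'
from h import *
s=cv2.imread('pics/side12.png'); cv2.imwrite('pics/s12c.png',cv2.resize(s[220:345,200:340],(672,600),interpolation=2))
E
```

```text
top bar 19 [0.5532 0.0609 0.1902]
top beam slope above level -0.022494754115130404 joint 0.24249096104678122
side bar 88 [0.5525 0.1029 0.1921]
side beam slope above level -0.026111189160731012 joint 0.24610525743463557
F [-0.2562  0.4881 -0.2152] sd [0.6831 0.633  0.5308] T [0.1068 0.0721 0.0002] pos [0.5524 0.0959 0.2351]
pos [0.5523 0.0959 0.235 ] rot [ -90.      0.01 -177.43] t 21.95 j [ 1.8  4.5 98.2  0.  77.3 89.2] F [0.07 0.46 0.36] op 0.151
dx -0.0036 dy 0.0000 dz 0.0006 roll 0.0012 dist 0.004
```

View pics/s12c.png

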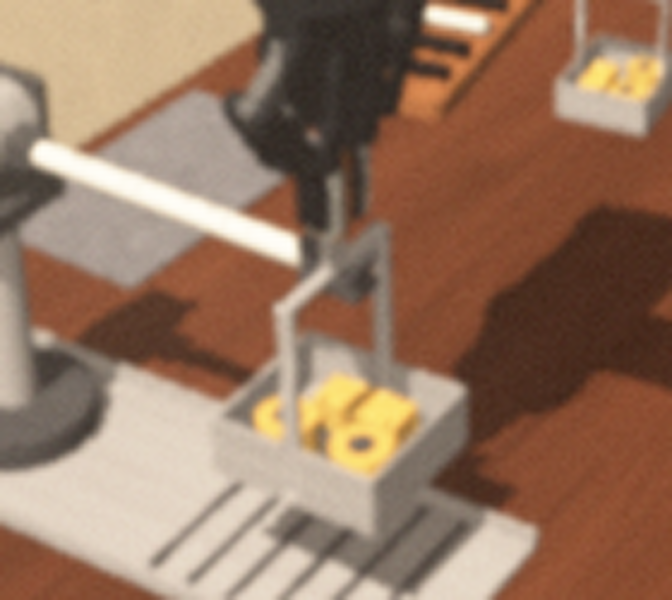

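The fingers now carry nothing within noise: F = (-0.3, 0.5, -0.2), against about -0.25 for an empty hand. The arm is still at joint about 0.244, close to the predicted 0.24. The crop shows the basket level, its bar seated in the notch at (335,260) and its pan clear of the tray. Opening slowly.

Request:
apply_moves:
  series:
    - {"grip": 0.14, "dx": 0, "dy": 0, "dz": 0, "roll": 0}
    - {"grip": 0.15, "dx": 0, "dy": 0, "dz": 0, "roll": 0}
    - {"grip": 0.16, "dx": 0, "dy": 0, "dz": 0, "roll": 0}
    - {"grip": 0.17, "dx": 0, "dy": 0, "dz": 0, "roll": 0}
    - {"grip": 0.19, "dx": 0, "dy": 0, "dz": 0, "roll": 0}
    - {"grip": 0.22, "dx": 0, "dy": 0, "dz": 0, "roll": 0}
    - {"grip": 0.26, "dx": 0, "dy": 0, "dz": 0, "roll": 0}
    - {"grip": 0.3, "dx": 0, "dy": 0, "dz": 0, "roll": 0}

```text
time_s: 22.75
position: [0.5522, 0.0958, 0.235]
eef_rot: [-90.0, -0.0, -177.4]
ft_force: [-0.4, -0.5, 0.5]
opening: 0.296
```

```bash
python3 look.py 13 6 .190
```

```text
top bar 17 [0.5535 0.0594 0.1884]
top beam slope above level -0.03212621384672338 joint 0.25211516826588726
side bar 80 [0.5527 0.1036 0.1899]
side beam slope above level -0.03322433798843384 joint 0.25321212111018143
F [-0.0769  0.344   0.0217] sd [0.5553 0.4307 0.5959] T [-0.0085 -0.0063 -0.0367] pos [0.5523 0.0959 0.235 ]
pos [0.5523 0.0959 0.235 ] rot [ -90.      0.   -177.43] t 23.05 j [ 1.8  4.5 98.2  0.  77.3 89.2] F [-0.03  0.22  0.09] op 0.297
dx -0.0037 dy 0.0000 dz 0.0006 roll 0.0012 dist 0.004
```

View pics/sc13.png

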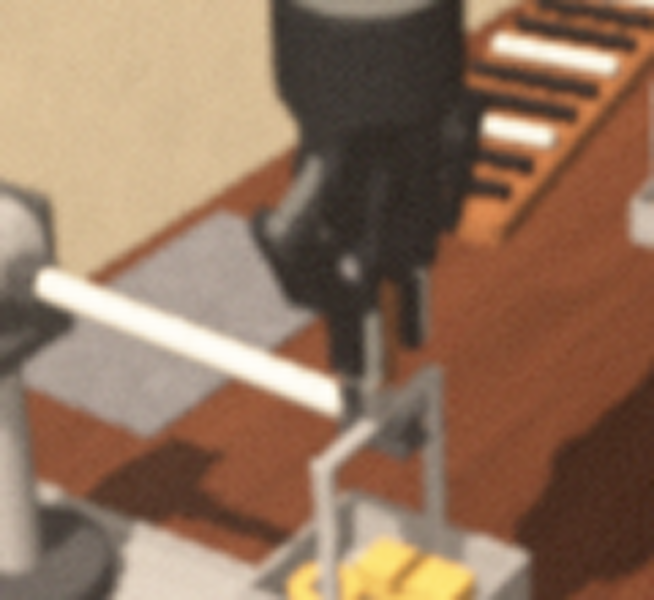

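The arm settled at joint 0.2525, only about 0.008 further down, with the fingers off. Opening wider, then straight up.

Request:
apply_moves:
  series:
    - {"grip": 0.4, "dx": 0, "dy": 0, "dz": 0, "roll": 0}
    - {"grip": 0.5, "dx": 0, "dy": 0, "dz": 0, "roll": 0}
    - {"grip": 0.6, "dx": 0, "dy": 0, "dz": 0, "roll": 0}
    - {"grip": 0.6, "dx": 0, "dy": 0, "dz": 0, "roll": 0}
    - {"grip": 0.6, "dx": 0, "dy": -0.008, "dz": 0, "roll": 0}
    - {"grip": 0.6, "dx": 0, "dy": -0.02, "dz": 0, "roll": 0}
    - {"grip": 0.6, "dx": 0, "dy": -0.04, "dz": 0, "roll": 0}
    - {"grip": 0.6, "dx": 0, "dy": -0.06, "dz": 0, "roll": 0}

```text
time_s: 23.85
position: [0.5523, 0.0959, 0.2967]
eef_rot: [-90.0, 0.0, -177.4]
ft_force: [0.9, 0.6, -0.4]
opening: 0.598
```

Request:
apply_moves:
  series:
    - {"grip": 0.6, "dx": 0, "dy": -0.02, "dz": 0, "roll": 0}
    - {"grip": 0.6, "dx": 0, "dy": -0.04, "dz": 0, "roll": 0}
    - {"grip": 0.6, "dx": 0, "dy": -0.06, "dz": 0, "roll": 0}
    - {"grip": 0.6, "dx": 0, "dy": -0.08, "dz": 0, "roll": 0}
    - {"grip": 0.6, "dx": 0, "dy": -0.1, "dz": 0, "roll": 0}
    - {"grip": 0.6, "dx": 0, "dy": -0.11, "dz": 0, "roll": 0}
    - {"grip": 0.6, "dx": 0, "dy": -0.115, "dz": 0, "roll": 0}
    - {"grip": 0.6, "dx": 0, "dy": -0.115, "dz": 0, "roll": 0}

```text
time_s: 24.65
position: [0.5524, 0.0959, 0.4107]
eef_rot: [-90.0, 0.1, -177.4]
ft_force: [0.8, 0.1, 0.0]
opening: 0.601
```

```bash
python3 look.py 14 8 .188;  python3 look.py 15 8 .188
python3 - <<'E'
from h import *
s=cv2.imread('pics/side15.png'); t=cv2.imread('pics/top15.png'); cv2.imwrite('pics/s15c.png',np.hstack([cv2.resize(s[220:345,200:300],(400,500)),cv2.resize(t[180:280,160:240],(400,500))]))
a=cv2.imread('pics/side0.png'); d=cv2.absdiff(a,s).max(2); 
for nm,(x,y) in dict(mic=(357,337),rest=(310,398),cap=(390,267)).items(): print(nm,d[y-20:y+20,x-24:x+24].mean())
E
```

```text
top bar 94 [0.5531 0.0941 0.1889]
top beam slope above level -0.04001643411884045 joint 0.25999509497877427
side bar 84 [0.5528 0.1025 0.1894]
side beam slope above level -0.03777253119994789 joint 0.2577545823986733
F [ 0.3754 -0.1582 -0.293 ] sd [0.3414 0.4092 0.5092] T [ 0.0149 -0.0023  0.0047] pos [0.552  0.0959 0.4091]
pos [0.5521 0.0959 0.4094] rot [ -90.     -0.06 -177.43] t 25.05 j [ 1.8  0.7 83.7  0.  95.7 89.2] F [-0.32 -0.35 -0.98] op 0.596
dx -0.0039 dy 0.1764 dz 0.0006 roll 0.0012 dist 0.176
top bar 92 [0.5532 0.0945 0.1885]
top beam slope above level -0.03605246574819388 joint 0.25603685782375707
side bar 84 [0.5527 0.1048 0.1894]
side beam slope above level -0.03971397986960263 joint 0.25969312063993033
F [-0.0116  0.1539 -0.1254] sd [0.6035 0.5462 0.5766] T [ 0.0118 -0.016   0.0018] pos [0.5522 0.0959 0.4099]
pos [0.5523 0.0959 0.41  ] rot [ -90.      0.   -177.44] t 25.45 j [ 1.8  0.7 83.6  0.  95.7 89.2] F [ 0.67 -0.52  0.45] op 0.598
dx -0.0037 dy 0.1770 dz 0.0006 roll 0.0011 dist 0.177
mic 4.664583333333334
rest 5.333854166666667
cap 28.652604166666666
```

View pics/s15c.png

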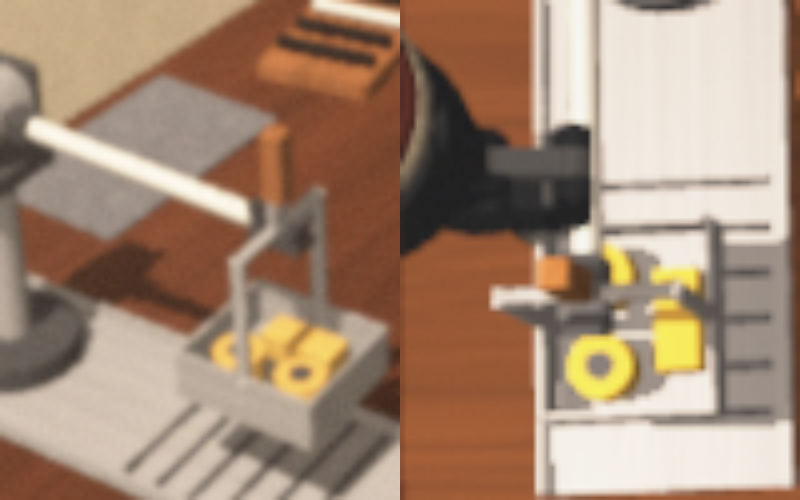

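The crops show the basket hanging level and free, with its bar in the notch. Last check: bar middle against the seat, tilt, and the cap, where the image difference may be the robot's shadow.

Run:
```python
from h import *
np.set_printoptions(precision=4,suppress=True)
for n in('top','side'):
    p,d=snapshot(n); cv2.imwrite(f'pics/{n}16.png',p)
    P=cloud(n,d).reshape(-1,3); q=P[(abs(P[:,0]-.553)<.06)&(abs(P[:,1]-.0955)<.06)]
    b=q[(q[:,2]>.181)&(q[:,2]<.197)&(abs(q[:,0]-.553)<.008)]; g=q[(q[:,2]>.212)&(q[:,2]<.26)&(abs(q[:,0]-.553)<.02)]; r=q[(q[:,2]>.098)&(q[:,2]<.112)]
    print(n,'bar y',np.percentile(b[:,1],[1,99]),'mid',np.percentile(b[:,1],[1,99]).mean(),'x',np.median(b[:,0]),'grip',g.min(0),g.max(0),'pan',cv2.minAreaRect((r[:,:2]*1000).astype(np.float32)))
    a=cv2.imread(f'pics/{n}0.png'); 
    for nm,box in dict(cap=(378,278,398,306) if n=='top' else (376,258,404,274),mic=(222,305,290,330) if n=='top' else (335,315,378,360)).items():
        x0,y0,x1,y1=box; c=[]
        for im in(a,p):
            h=cv2.cvtColor(im[y0:y1,x0:x1],cv2.COLOR_BGR2HSV); m=(h[...,1]<120)&(h[...,2]>60); ys,xs=np.where(m); c.append((len(xs),round(xs.mean()+x0,1),round(ys.mean()+y0,1)) if len(xs) else None)
        print('  ',nm,c)
```

```text
top bar y [0.0551 0.1377] mid 0.0963959152402627 x 0.5527915821072994 grip [0.546  0.0886 0.2125] [0.5602 0.103  0.2566] pan ((553.6510009765625, 95.66099548339844), (95.71451568603516, 84.5282211303711), 2.567300796508789)
   cap [(152, np.float64(386.5), np.float64(290.7)), (153, np.float64(386.6), np.float64(290.6))]
   mic [(435, np.float64(255.2), np.float64(317.4)), (437, np.float64(255.1), np.float64(317.4))]
side bar y [0.0568 0.1395] mid 0.09814535414615302 x 0.5520431753928836 grip [0.5458 0.0891 0.2122] [0.562  0.1059 0.2555] pan ((555.078369140625, 97.66917419433594), (98.31084442138672, 89.73750305175781), 2.1497907638549805)
   cap [(126, np.float64(389.7), np.float64(265.6)), (124, np.float64(389.1), np.float64(265.8))]
   mic [(428, np.float64(356.1), np.float64(336.4)), (427, np.float64(356.2), np.float64(336.3))]
```

```bash
python3 -c "
import cv2,numpy as np
a=cv2.imread('pics/top0.png');b=cv2.imread('pics/top16.png')
cv2.imwrite('pics/cmp.png',np.vstack([a[270:340,140:420],b[270:340,140:420]]).repeat(2,0).repeat(2,1))"
```

```text
(no output)
```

View pics/cmp.png

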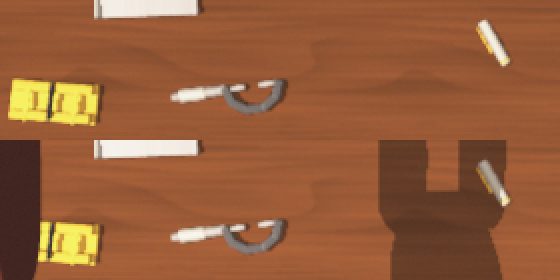

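Cap, micrometer and pen rest sit where they were; the cap's image difference was only the robot's shadow. The bar middle is at about (0.553, 0.0965) and the seat at about (0.551, 0.0955). Pan and grip centres lie on one vertical line, so the basket is level. Handing in.

```bash
python3 -c "
from h import *
print(finish_job()); print(read_state()['time_s'])"
```

```text
the job is handed in; nothing more can be done
None
the job is handed in; nothing more can be done
```

I picked up the medium basket (the one with the 96 x 85 mm pan) by its grip and hung its bar in the hook over the outer cheek. I eased it down with the arm until the fingers carried nothing within noise, then opened slowly and moved straight up. The job was handed in at about 25.5 s; no verdict is reported.

**Last checks:**
- **Arm:** it is at rest at joint about 0.258. When I opened the fingers it sank about 0.008 rad, and later readings were another 0.006 rad higher, which is close to measuring noise.
- **Bar:** its middle is within about 3 mm of the computed seat.
- **Basket:** level and still, with the gripper well clear above it.
- **Micrometer, pen rest and cap:** micrometer and cap are within 1 px of where they started in both views. The pen rest was only compared by eye and by image difference, and it looked unmoved.

**Disagreements:** the sideways force on the tool swung between about +3.5 and -3.5 N from friction in the notch while I lowered the basket. I brought it to about zero before releasing. The vertical force reading was uncertain by about 0.2 N.

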